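Make up a casting kit and an etching kit

ROBOT

A 6-joint arm with a two-finger parallel gripper is mounted at the origin on a cart in front of the work surface, level with it; the furniture and walls round the work are solid. World frame = base frame: x ahead of the robot, y to its left, z up, the work surface at z = 0. Lengths are in m, angles in rad, forces in N, time in s.
With the tool pointing down it reaches from about 0.3 to 0.875 m from the base axis. Payload 6.4 kg.
Tool frame: the origin (TCP) lies between the finger pads; the fingertips stand 11 mm ahead of it and the grasp point (between the pads) lies 8 mm behind it (ctrl.tcp_to_tips is the distance from the TCP to the fingertips, in m); x points along the fingers, z is the direction in which the jaws open and shut, and the axes are right-handed (so a half turn about x gives the same grasp; the last joint's range is limited). The gripper opens to 85 mm and grips with 20 to 120 N. Pads are 22 mm wide; open, the fingers measure 114 mm over their backs; the gripper's body (76 mm by 85 mm) begins 54 mm behind the grasp point. The pads swing forward as they close: fully open they stand 13 mm farther back than shut.
Start: joints at [-1.446, 0.181, 1.607, -0, 1.354, -0.206], TCP at [0.187, -0.544, 0.242] pointing down, gripper open.
Joint ranges: [-2.99, 2.99], [-0.89, 2.07], [0.3, 2.58], [-1.14, 4.28], [0, 2.63], [-3.12, 3.12]. Speed limits (rad/s): [2.57, 2.57, 3.01, 3.14, 3.14, 3.14].

INTERFACE

Orientations are given as a unit quaternion [w, x, y, z].
In Python, from bench import ctrl, eyes, hand_in gives the robot as it stands. The module is installed in compiled form; this text tells all that it offers.
- The arm moves only by the tool step_arm, never from a script. Its arguments are lists of equal length, an entry for each row: "xyz": the shift along the world's x, y, z in mm, a list of three; "spin": the turn about the world's z in rad; "fingers": the opening in per cent of the stroke, from 0 (shut) to 100 (fully open). A call has 1 to 10 rows; each row is the pose to reach, as a shift and turn from the pose commanded when the call began; what a row does not reach only later rows make up. A row lasts 1/10 s, in which the tool goes at most 50 mm and 8.59 degrees, less where a joint would pass 70% of its speed; a pose out of reach is approached as far as the arm can. A call with a gripper value outside its range is refused whole. The fingers move at their own pace and stop on an object; the grip force is fixed at half the most. Time passes only in rows, so rows that repeat a pose let the fingers close. It gives the time, the measured TCP pose, the force and the opening at its end, in the units of the state.
- ctrl.get_obs(): the state, without advancing time (a new reading comes with each control period).
- eyes.camera(name): name is "side" or "top"; returns the picture (420x560x3 uint8, red, green, blue); there is no depth.
- eyes.camera_model(name): a dict with "vertical_fov" (degrees; the focal length in pixels is half the picture's height over the tangent of half this angle, whatever the lens; pixels are square), "cx", "cy" (the principal point, pixels), "pose" (4x4, takes a point from camera to world coordinates). Camera axes: x right, y up, looking along -z (the intrinsics and any distortion apply to the point x, -y, -z); pixel columns grow to the right and rows downward; lengths in m; the calibration is good to about 2 mm. A picture is of the moment at which its call begins. camera_model takes no time and is no camera call.
- hand_in(): hands the job in, once; it reports no verdict.
The state is a dict: "time_s": time; "q": joint angles; "dq": joint speeds; "joint_efforts": joint torques, N m; "eef_pos": TCP position; "eef_rot": TCP orientation; "wrist_force": force on the tool from outside, world axes, zero at the start; "torque": the same for the moment, N m; "opening": opening from 0.0 (shut) to 1.0 (fully open).
Only numpy, scipy, OpenCV 4.12 (cv2) and the standard library are available. Lean on these libraries where they do the work, as an engineer would, in place of code of your own. Each camera call takes 0.05 s, during which the arm holds its last target.

TASK

Make up two kits from the stock on the worktop. Casting kit, in the grey tray with three bays: a black resin mount in the narrow end bay, the black-capped vial in the middle bay, the moulding cup in the other end bay. Etching kit, in the grey tray with two bays: the other black resin mount in the narrow bay, the timer in the wide bay. Stand everything right way up and flat on the floor of its bay, and leave the petri dish and the steel ring where they are.

Things in the scene. Friction and masses are not known exactly. Their poses are not given: they have to be found in the camera images.
- tray_three: Low grey plastic tray with three bays, 82 x 186 mm and 11 mm high (plus a 7 mm ledge at each end). Walls and ribs 3 mm thick, 11 mm high; floor 3 mm thick; bays 76 mm wide along own x. Fixed. Origin: centre of underside; own y runs along its length, z up; yaw within 0.25 of 0. Bay centres on own y: narrow bay (46 mm long) at -67 mm, middle bay (64 mm) at -9 mm, the other end bay (64 mm) at +58 mm.
- tray_two: Low grey plastic tray with two bays, 82 x 139 mm and 11 mm high (plus a 7 mm ledge at each end). Walls and ribs 3 mm thick, 11 mm high; floor 3 mm thick; bays 76 mm wide along own x. Fixed. Origin: centre of underside; own y runs along its length, z up; yaw within 0.25 of 0. Bay centres on own y: narrow bay (46 mm long) at -43.5 mm, wide bay (84 mm) at +24.5 mm.
- mount_a: Black resin mount: a plain upright black cylinder, diameter 27 mm, height 20 mm, a small metal sample showing in its top. Origin: centre of its underside. Interchangeable with mount_b.
- mount_b: Black resin mount: a plain upright black cylinder, diameter 26 mm, height 22 mm, a small metal sample showing in its top. Origin: centre of its underside. Interchangeable with mount_a. (Keep arm and gripper clear of the tall fixed equipment behind the stock: a hose coil about 280 mm across round x 0.78, y -0.09 m and a pot about 300 mm across round x 0.76, y 0.25 m.)
- mould: Moulding cup: open round silicone cup standing mouth up, diameter 41 mm, height 30 mm. Firm: it may be gripped across its outside. Origin: centre of its underside.
- small_vial: Upright white round vial with a black screw cap, diameter 43 mm, height 85 mm (cap above 63 mm, same width). Origin: centre of its underside.
- bench_timer: White bench timer standing on edge, a flat upright box 25 mm thick (own x, the solid part from -10 to +12 mm), 62 mm wide (own y), 62 mm high. Origin: centre of its underside; at the start its own x points roughly along world +y (within 0.25 rad). Grip it across its thickness. It fits its bay either along or across the tray.
- dish: Closed petri dish, 92 mm across, 16 mm high, loose. Leave it alone. Origin: centre of its underside.
- ring: Small steel ring, 22 mm across, 11 mm high, loose, lying between the trays. Leave it alone. Origin: centre of its underside.

How it is judged:
By the outcome, as a careful person would: the job done as asked, in the order asked, and still so for the second after the job is handed in, with the robot touching nothing.
It also fails if it takes over 128 s, if anything falls off the work surface, if the arm or the gripper's body presses on something with over 40 N, if the wrist force passes 120 N, or if a joint passes its speed limit or range.

## Working session

There is one attempt and no reset: what is moved stays moved. The work goes in short steps, Python scripts to look and compute and a tool call to move; the robot and the scene stay as the last step left them, time stands still between calls to the robot, and variables do not carry over. Pictures are saved under pics/ and viewed, and the job is handed in when it is done.

Besides the shell and the picture viewer there is one more tool, called after "Emit:" as a command line: name --pt "numbers of a row" for each row, then --argument value for the rest. step_arm: Moves the arm, as the interface text tells. Its arguments: {"type":"object","properties":{"xyz":{"type":"array"},"spin":{"type":"array"},"fingers":{"type":"array"}},"required":["xyz","spin","fingers"]}

```bash
mkdir -p pics
python3 - <<'E'
from bench import ctrl, eyes
import cv2, numpy as np
for n in ("side","top"):
    im=eyes.camera(n); cv2.imwrite(f"pics/{n}0.png",im[:,:,::-1])
    m=eyes.camera_model(n); print(n,{k:(np.round(v,4).tolist() if k=="pose" else v) for k,v in m.items()})
o=ctrl.get_obs(); print({k:np.round(v,3).tolist() for k,v in o.items()})
E
```

```text
side {'vertical_fov': 51.20604224319599, 'cx': 278.02984101941723, 'cy': 216.42970188758912, 'pose': [[-0.8227, 0.3805, -0.4223, -0.0086], [-0.5684, -0.5417, 0.6192, 0.7457], [0.0069, 0.7495, 0.662, 0.8455], [0.0, 0.0, 0.0, 1.0]]}
top {'vertical_fov': 55.78200592271278, 'cx': 278.8231107195843, 'cy': 205.40763936415658, 'pose': [[-0.0064, 0.9898, -0.142, 0.36], [-1.0, -0.0073, -0.0056, -0.0104], [-0.0066, 0.1419, 0.9899, 1.018], [0.0, 0.0, 0.0, 1.0]]}
{'time_s': 0.1, 'q': [-1.446, 0.181, 1.608, 0.0, 1.354, -0.206], 'dq': [-0.0, -0.002, -0.003, 0.002, 0.001, -0.0], 'joint_efforts': [0.0, -44.588, -35.224, -0.0, 0.004, 0.0], 'eef_pos': [0.187, -0.543, 0.241], 'eef_rot': [0.575, 0.411, 0.576, -0.41], 'wrist_force': [-0.133, -0.222, -0.432], 'torque': [0.008, 0.007, -0.051], 'opening': 0.998}
```

View pics/side0.png

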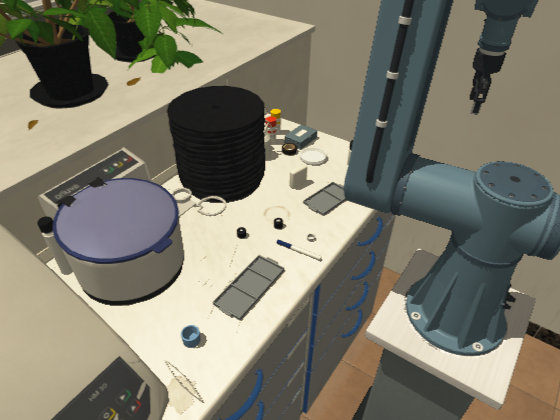

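View pics/top0.png

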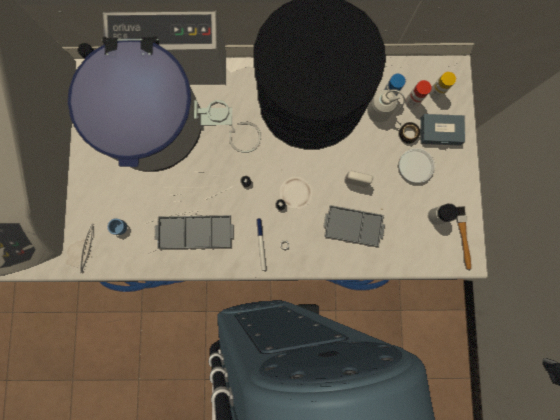

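Run:
```python
import cv2
im=cv2.imread("pics/top0.png")
cv2.imwrite("pics/ta.png",cv2.resize(im[160:280,60:260],None,fx=4,fy=4,interpolation=cv2.INTER_CUBIC))
cv2.imwrite("pics/tb.png",cv2.resize(im[140:280,280:480],None,fx=4,fy=4,interpolation=cv2.INTER_CUBIC))
im=cv2.imread("pics/side0.png")
cv2.imwrite("pics/sa.png",cv2.resize(im[140:350,170:370],None,fx=2.8,fy=2.8,interpolation=cv2.INTER_CUBIC))
```

```text
(no output)
```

View pics/ta.png

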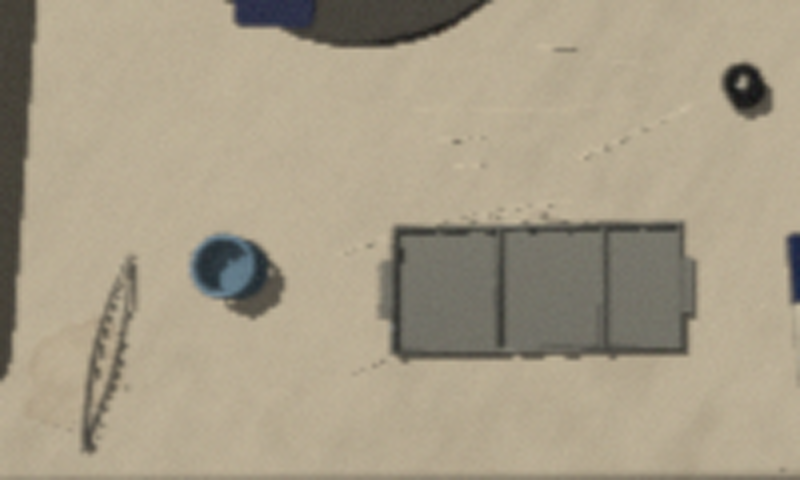

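View pics/tb.png

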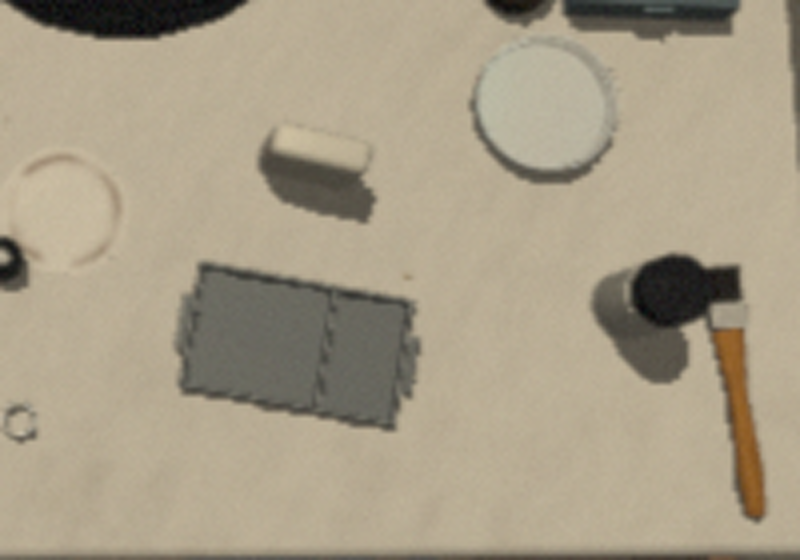

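View pics/sa.png

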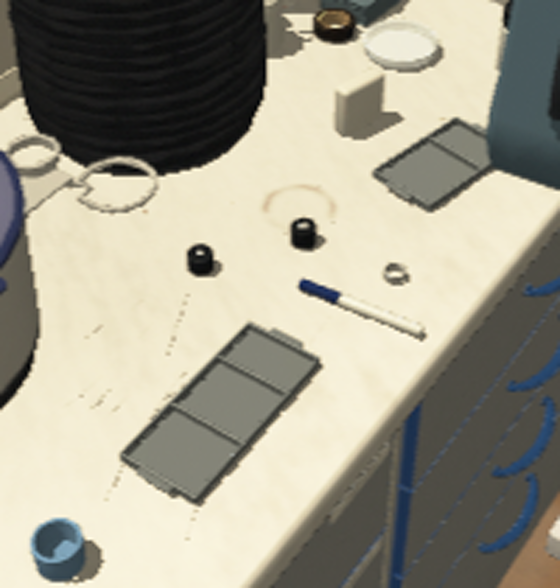

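```bash
cat > h.py <<'E'
import cv2, numpy as np
from bench import ctrl, eyes
M={n:eyes.camera_model(n) for n in("side","top")}
def ray(n,u,v):
    m=M[n]; f=210/np.tan(np.radians(m["vertical_fov"])/2); P=np.array(m["pose"])
    d=P[:3,:3]@np.array([(u-m["cx"])/f,-(v-m["cy"])/f,-1.]); return P[:3,3],d
def pt(n,u,v,z):
    o,d=ray(n,u,v); return o+d*(z-o[2])/d[2]
def proj(n,p):
    m=M[n]; f=210/np.tan(np.radians(m["vertical_fov"])/2); P=np.array(m["pose"])
    c=P[:3,:3].T@(np.array(p)-P[:3,3]); return np.array([m["cx"]+f*c[0]/-c[2], m["cy"]-f*c[1]/-c[2]])
def comp(mask,roi):
    x0,x1,y0,y1=roi; k=np.zeros_like(mask); k[y0:y1,x0:x1]=mask[y0:y1,x0:x1]
    c,_=cv2.findContours(k,cv2.RETR_EXTERNAL,cv2.CHAIN_APPROX_NONE); return max(c,key=cv2.contourArea)
E
python3 - <<'E'
from h import *
im=cv2.imread("pics/top0.png"); hsv=cv2.cvtColor(im,cv2.COLOR_BGR2HSV)
g=im.astype(int); 
# table is beige: R-B ~ large ; tray grey
rb=g[...,2]-g[...,0]
print(im[232,200],im[150,150+60],im[215,250])
for name,roi,L in(("three",(150,240,205,260),.186),("two",(320,390,195,255),.139)):
    mask=((rb<22)&(g[...,2]<150)).astype(np.uint8)*255
    k=comp(mask,roi)
    mo=cv2.morphologyEx(cv2.drawContours(np.zeros_like(mask),[k],-1,255,-1),cv2.MORPH_OPEN,np.ones((3,3)))
    pts=np.array([pt("top",u,v,.011)[:2] for (u,v) in k[:,0,:]])*1000
    r=cv2.minAreaRect(pts.astype(np.float32)); print(name,cv2.boundingRect(k),r)
    mo=pts.mean(0)
    # edges along length: fit
    print(mo)
# vial cap, mounts, mould, timer
dark=(g.max(2)<60).astype(np.uint8)*255
for nm,roi,z in(("mA",(232,260,170,195),.02),("mB",(270,292,195,215),.02),("cap",(430,456,195,230),.085)):
    k=comp(dark,roi); (c,r)=cv2.minEnclosingCircle(k); print(nm,cv2.boundingRect(k),c,r,cv2.fitEllipse(k),pt("top",*c,z))
blue=((g[...,0]-g[...,2])>5).astype(np.uint8)*255
k=comp(blue,(100,135,210,245)); c,r=cv2.minEnclosingCircle(k); print("mould",cv2.boundingRect(k),c,r,pt("top",*c,.03),cv2.fitEllipse(k))
print(im[179,359],im[185,340])
print("side")
E
```

```text
[101 114 116] [146 171 185] [148 172 184]
three (155, 215, 79, 35) ((437.7635498046875, 211.62222290039062), (86.12315368652344, 199.0396270751953), 0.9951673150062561)
[437.99834239 210.52263738]
two (324, 205, 61, 43) ((449.76422119140625, -195.07225036621094), (151.9940185546875, 86.01570129394531), 78.99336242675781)
[ 450.45567266 -195.73757326]
mA (242, 177, 9, 10) (245.5, 181.5) 5.147915363311768 ((245.870849609375, 181.43505859375), (7.962864398956299, 10.0385103225708), 156.7764434814453) [0.56573722 0.08032643 0.02      ]
mB (277, 200, 9, 10) (280.65216064453125, 204.2608642578125) 5.018980979919434 ((280.5923767089844, 204.50120544433594), (7.811947345733643, 9.625688552856445), 171.23377990722656) [ 0.50608072 -0.00940878  0.02      ]
cap (438, 204, 18, 18) (447.20587158203125, 212.5) 9.539410591125488 ((446.9407043457031, 212.57034301757812), (16.64802360534668, 18.182218551635742), 66.73493194580078) [ 0.4740014  -0.40286128  0.085     ]
mould (108, 219, 19, 16) (117.0, 226.0) 9.486932754516602 [0.45261942 0.40070143 0.03      ] ((116.59406280517578, 226.34336853027344), (14.813713073730469, 18.549074172973633), 98.3955078125)
[130 155 165] [149 174 186]
side
```

Run:
```python
from h import *
T=cv2.imread("pics/top0.png").astype(int); S=cv2.imread("pics/side0.png").astype(int)
def cen(im,mask,roi):
    k=comp((mask).astype(np.uint8)*255,roi); x,y,w,h=cv2.boundingRect(k)
    m=cv2.moments(cv2.drawContours(np.zeros(mask.shape,np.uint8),[k],-1,1,-1),True)
    return (m["m10"]/m["m00"],m["m01"]/m["m00"]),(x,y,w,h),m["m00"]
print("shadow/top samples",T[190,251],T[182,246],"side",S[235,243])
for nm,rt,rs,z,f in(("m1",(232,260,170,195),(232,252,222,242),.0105,lambda g:g.max(2)<75),
  ("m2",(270,292,195,215),(268,290,212,234),.0105,lambda g:g.max(2)<75),
  ("mould",(100,135,210,245),(175,210,318,352),.015,lambda g:g[...,0]-g[...,2]>2)):
    for n,im,r in(("top",T,rt),("side",S,rs)):
        c,b,a=cen(im,f(im),r); print(nm,n,np.round(c,2),b,a,np.round(pt(n,*c,z)*1000,1))
# tray in side
rb=S[...,2]-S[...,0]
k=comp(((rb<22)&(S[...,2]<160)).astype(np.uint8)*255,(205,295,250,325))
pts=np.array([pt("side",u,v,.011)[:2] for (u,v) in k[:,0,:]])*1000
print("tray3 side",cv2.boundingRect(k),cv2.minAreaRect(pts.astype(np.float32)))
print(S[268,265],S[330,192])
# cap in side?
cv2.imwrite("pics/sb.png",cv2.resize(cv2.imread("pics/side0.png")[110:240,260:380],None,fx=5,fy=4.6,interpolation=cv2.INTER_CUBIC))
cv2.imwrite("pics/tc.png",cv2.resize(cv2.imread("pics/top0.png")[160:260,320:480],None,fx=5,fy=5,interpolation=cv2.INTER_NEAREST))
```

```text
shadow/top samples [149 173 185] [55 59 62] side [15 16 14]
m1 top [245.89 181.42] (241, 176, 11, 12) 88.0 [567.9  80.2  10.5]
m1 side [241.18 232.51] (237, 228, 9, 10) 80.0 [569.2  78.3  10.5]
m2 top [280.44 204.69] (276, 200, 10, 11) 81.0 [506.4  -8.9  10.5]
m2 side [277.96 223.24] (274, 218, 9, 11) 85.0 [507.7 -11.4  10.5]
mould top [116.72 226.41] (108, 219, 19, 16) 243.0 [453.  407.6  15. ]
mould side [190.42 335.67] (181, 325, 20, 23) 355.0 [454.1 402.7  15. ]
tray3 side (213, 255, 72, 65) ((434.70538330078125, 212.0218505859375), (199.3611602783203, 86.42396545410156), 89.9594497680664)
[120 132 132] [93 81 63]
```

View pics/sb.png

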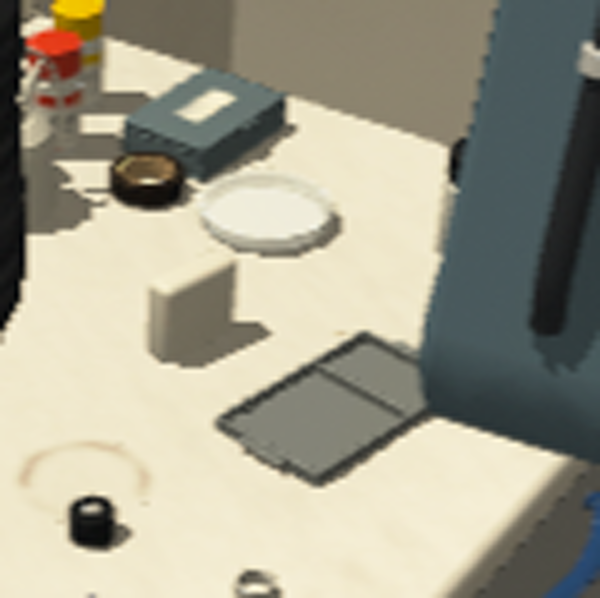

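View pics/tc.png

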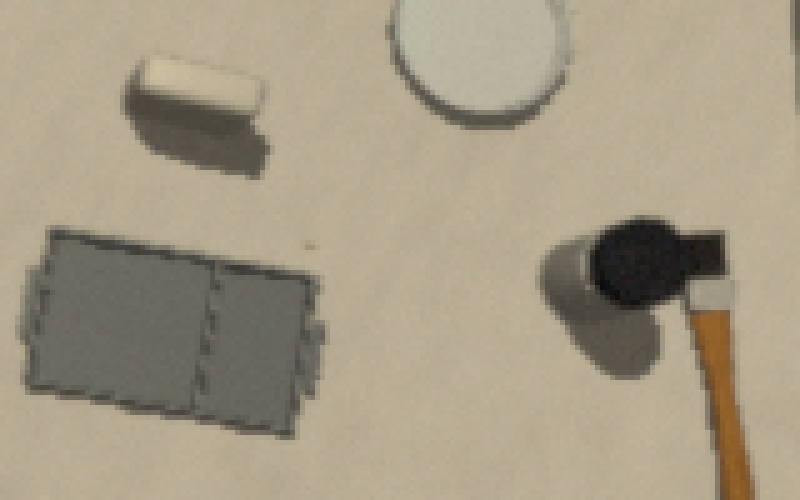

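Run:
```python
from h import *
print("tips",ctrl.tcp_to_tips)
im=cv2.imread("pics/side0.png"); cv2.imwrite("pics/sc.png",cv2.resize(im[158:200,275:325],None,fx=14,fy=14,interpolation=cv2.INTER_CUBIC))
im=cv2.imread("pics/top0.png"); cv2.imwrite("pics/td.png",cv2.resize(im[162:202,338:388],None,fx=14,fy=14,interpolation=cv2.INTER_CUBIC))
```

```text
tips 0.011
```

View pics/sc.png

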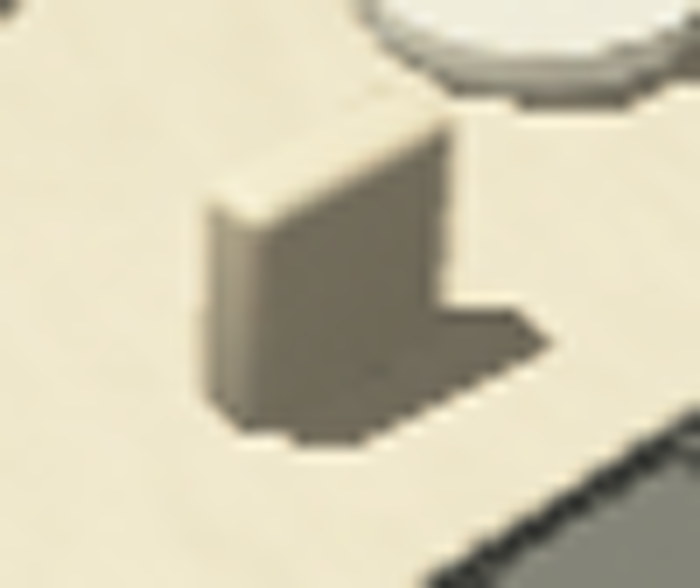

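View pics/td.png

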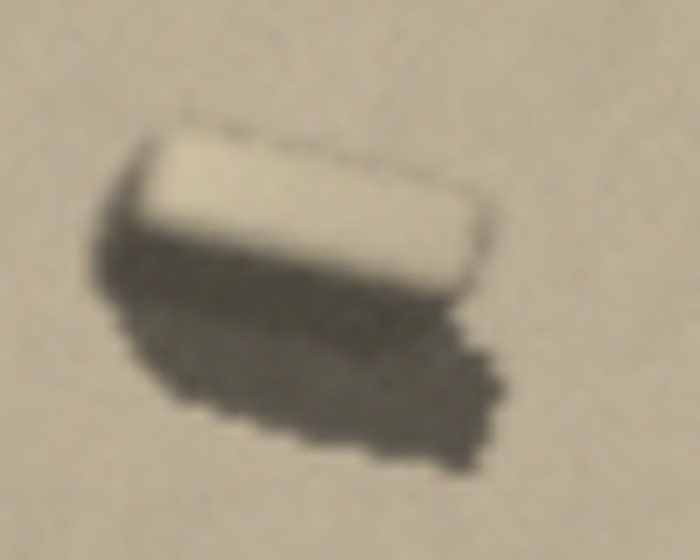

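Run:
```python
from h import *
c=[]
for n,o,L in(("top",(338,162),[(150,130),(485,195),(465,290),(140,220)]),("side",(275,158),[(210,205),(258,228),(450,118),(395,90)])):
    P=np.array([pt(n,o[0]+a/14-.5+.036,o[1]+b/14-.5+.036,.062)*1000 for a,b in L]); print(n,np.round(P[:,:2],1).tolist(),P.mean(0), np.linalg.norm(np.diff(P,axis=0),axis=1), np.degrees(np.arctan2(*(P[2]-P[1])[:2])))
# tray two body: rect w/o ledges
T=cv2.imread("pics/top0.png").astype(int);rb=T[...,2]-T[...,0]
for roi in((150,240,205,260),(320,390,195,255)):
    m=((rb<22)&(T[...,2]<150)).astype(np.uint8); k=comp(m*255,roi)
    m=cv2.drawContours(np.zeros_like(m),[k],-1,1,-1); M_=cv2.moments(m,True)
    c=pt("top",M_["m10"]/M_["m00"],M_["m01"]/M_["m00"],.008)*1000
    r=cv2.minAreaRect(np.array([pt("top",*p,.011)[:2]*1000 for p in k[:,0,:].astype(float)],np.float32))
    print("tray",np.round(c,1),r)
# tray two ledge ends
o=ctrl.get_obs();from scipy.spatial.transform import Rotation as R
q=o["eef_rot"];A=R.from_quat([q[1],q[2],q[3],q[0]]).as_matrix();print(np.round(A,3))
# ring
for n,(u,v) in(("top",(285,245)),("side",(311.5,238))): print(pt(n,u,v,.006))
```

```text
top [[581.9, -176.5], [569.8, -234.8], [552.8, -230.6], [565.8, -174.2]] [ 567.57573713 -204.03086566   62.        ] [59.60360865 17.45809072 57.90780708] -76.1792625142587
side [[578.4, -175.2], [565.2, -174.1], [553.0, -233.4], [568.8, -235.5]] [ 566.34916886 -204.51801403   62.        ] [13.25447321 60.52333364 15.92971784] -168.41496564554674
tray [437.7 211.9   8. ] ((437.7635498046875, 211.62222290039062), (86.12315368652344, 199.0396270751953), 0.9951673150062561)
tray [ 450.4 -195.8    8. ] ((449.76422119140625, -195.07225036621094), (151.9940185546875, 86.01570129394531), 78.99336242675781)
[[-0.     0.946  0.325]
 [ 0.002  0.325 -0.946]
 [-1.     0.    -0.002]]
[ 0.40346747 -0.01970248  0.006     ]
[ 0.40098695 -0.01884832  0.006     ]
```

Emit:
step_arm --pt "25 40 0" --pt "60 100 0" --pt "100 165 0" --pt "140 230 0" --pt "180 295 0" --pt "220 360 0" --pt "260 425 0" --pt "300 490 -20" --pt "340 555 -50" --pt "365 600 -80" --spin '[0.1,0.24,0.38,0.52,0.66,0.8,0.94,1.08,1.2,1.24]' --fingers '[100,100,100,100,100,100,100,100,100,100]'

```text
time_s: 1.1
eef_pos: [0.4456, -0.1199, 0.2168]
eef_rot: [0.708, -0.002, 0.707, 0.001]
wrist_force: [0.7, -1.0, -0.9]
opening: 1.0
```

Emit:
step_arm --pt "10 15 -20" --pt "16 22 -50" --pt "16 22 -82" --pt "16 22 -82" --spin '[0,0,0,0]' --fingers '[100,100,100,100]'

```text
time_s: 1.5
eef_pos: [0.4573, -0.0976, 0.1303]
eef_rot: [0.704, 0.001, 0.71, 0.002]
wrist_force: [-1.0, 0.5, -0.1]
opening: 0.998
```

```bash
cat > look.py <<'E'
import sys
from h import *
tag=sys.argv[1]
for n in sys.argv[2].split(","):
    im=eyes.camera(n)[:,:,::-1]; cv2.imwrite(f"pics/{n}_{tag}.png",im)
    if n=="top": x0,x1,y0,y1=80,480,140,290
    else: x0,x1,y0,y1=160,370,140,360
    f=2.0 if n=="top" else 2.7
    cv2.imwrite(f"pics/{n}_{tag}_z.png",cv2.resize(im[y0:y1,x0:x1],None,fx=f,fy=f,interpolation=cv2.INTER_CUBIC))
o=ctrl.get_obs()
from scipy.spatial.transform import Rotation as R
q=o["eef_rot"];A=R.from_quat([q[1],q[2],q[3],q[0]]).as_matrix()
print(round(o["time_s"],2),np.round(o["eef_pos"]*1000 if hasattr(o["eef_pos"],"shape") else np.array(o["eef_pos"])*1000,1),"jaw",np.round(A[:,2],3),"q",np.round(o["q"],2),"F",np.round(o["wrist_force"],1),round(float(o["opening"]),3))
E
python3 look.py a side,top
```

```text
1.6 [460.1 -99.6 134.4] jaw [ 1.    -0.    -0.002] q [-0.47  0.08  1.96 -0.    1.11 -0.47] F [ 0.5 -0.4 -0.5] 0.999
```

Emit:
step_arm --pt "20 33 0" --pt "40 66 0" --pt "60 99 0" --pt "80 132 0" --pt "95 157 0" --pt "108 178 -10" --pt "108 179 -30" --pt "108 179 -40" --pt "108 179 -40" --spin '[0,0,0,0,0,0,0,0,0]' --fingers '[100,100,100,100,100,100,100,100,100]'

```text
time_s: 2.5
eef_pos: [0.5679, 0.0788, 0.0942]
eef_rot: [0.707, 0.0, 0.708, -0.0]
wrist_force: [-0.7, -0.2, -0.3]
opening: 0.997
```

```bash
python3 look.py b side,top
```

```text
2.6 [569.   78.5  95.5] jaw [ 1.    -0.001  0.001] q [-0.07  0.35  1.72 -0.    1.07 -0.07] F [-0.3 -0.5 -0.3] 0.998
```

View pics/side_b_z.png

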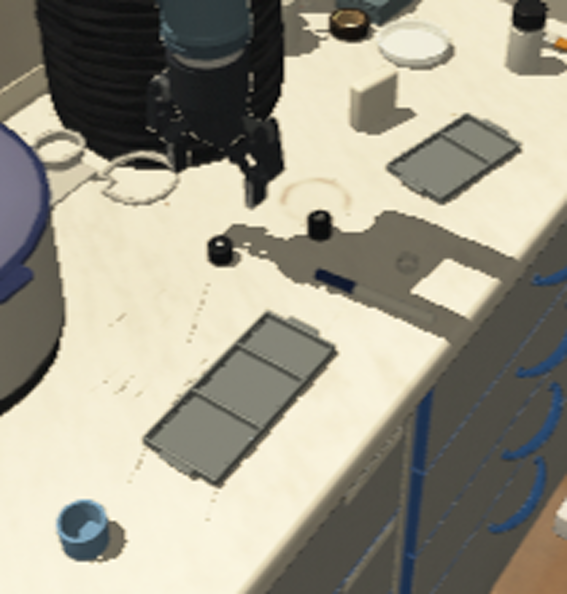

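View pics/top_b_z.png

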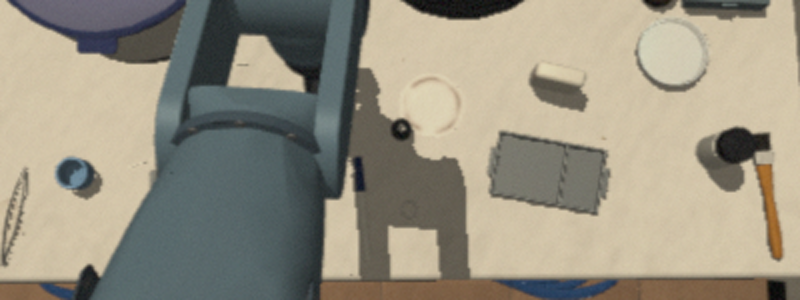

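The picture shows the gripper above m1 (side px ~241,233). The vial (~355,155) and tray two are now fully visible in the side view, so I'll cross-check those while the arm is here.

Run:
```python
from h import *
S=cv2.imread("pics/side_b.png").astype(int);rb=S[...,2]-S[...,0]
k=comp(((rb<22)&(S[...,2]<160)&(S[...,2]>60)).astype(np.uint8)*255,(300,358,180,218))
print("tray2 side",cv2.boundingRect(k),cv2.minAreaRect(np.array([pt("side",*p,.011)[:2]*1000 for p in k[:,0,:].astype(float)],np.float32)))
k=comp((S.max(2)<70).astype(np.uint8)*255,(345,366,136,156)); c=cv2.boundingRect(k);M_=cv2.moments(k)
u,v=M_["m10"]/M_["m00"],M_["m01"]/M_["m00"];print("cap",c,u,v,pt("side",u,v,.074))
print("TCP proj",proj("side",[.5685,.079,.08]))
im=cv2.imread("pics/side_b.png");cv2.imwrite("pics/sv.png",cv2.resize(im[130:180,330:380],None,fx=10,fy=10,interpolation=cv2.INTER_CUBIC))
```

```text
tray2 side (303, 182, 50, 34) ((447.6551513671875, -193.87051391601562), (153.7428436279297, 88.34783935546875), 78.7628402709961)
cap (350, 139, 13, 13) 355.64220183486236 145.0137614678899 [ 0.4764012  -0.41193066  0.074     ]
TCP proj [239.93841049 213.77889864]
```

View pics/sv.png

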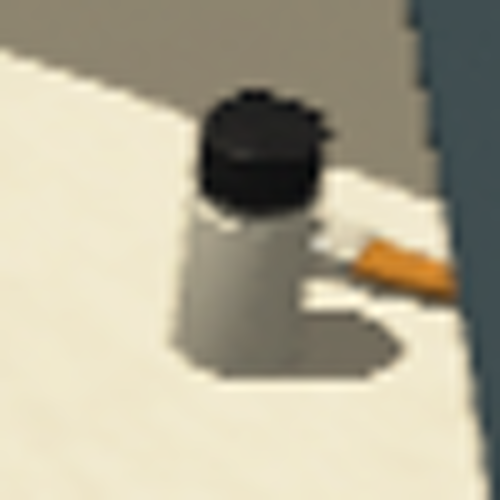

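Emit:
step_arm --pt "0 0 -25" --pt "0 0 -50" --pt "0 0 -70" --pt "0 0 -81" --pt "0 0 -81" --spin '[0,0,0,0,0]' --fingers '[100,80,70,60,60]'

```text
time_s: 3.1
eef_pos: [0.5679, 0.0788, 0.0129]
eef_rot: [0.707, 0.0, 0.708, -0.0]
wrist_force: [-0.2, -0.6, -0.1]
opening: 0.601
```

Emit:
step_arm --pt "0 0 0" --pt "0 0 0" --pt "0 0 0" --pt "0 0 0" --pt "0 0 0" --pt "0 0 0" --pt "0 0 0" --spin '[0,0,0,0,0,0,0]' --fingers '[40,20,0,0,0,0,0]'

```text
time_s: 3.8
eef_pos: [0.57, 0.0791, 0.0153]
eef_rot: [0.708, -0.0, 0.706, -0.0]
wrist_force: [-1.0, -0.7, 7.2]
opening: 0.29
```

Emit:
step_arm --pt "0 0 20" --pt "0 0 50" --pt "-15 8 70" --pt "-35 18 70" --pt "-57 29 70" --pt "-80 40 70" --pt "-103 51 70" --pt "-122 61 70" --pt "-132 66 70" --pt "-132 66 70" --spin '[0,0,0,0,0,0,0,0,0,0]' --fingers '[0,0,0,0,0,0,0,0,0,0]'

```text
time_s: 4.8
eef_pos: [0.4357, 0.1458, 0.0837]
eef_rot: [0.707, -0.0, 0.707, 0.0]
wrist_force: [-0.2, 0.7, -0.5]
opening: 0.287
```

```bash
python3 look.py c side
python3 - <<'E'
from h import *
S=cv2.imread("pics/side_c.png"); cv2.imwrite("pics/cz.png",cv2.resize(S[180:330,190:310],None,fx=5,fy=4,interpolation=cv2.INTER_CUBIC))
E
```

```text
4.85 [436.9 145.4  83.9] jaw [1.    0.001 0.001] q [ 0.06  0.14  2.01 -0.    0.98  0.06] F [ 0.2 -0.7  0.3] 0.29
```

View pics/cz.png

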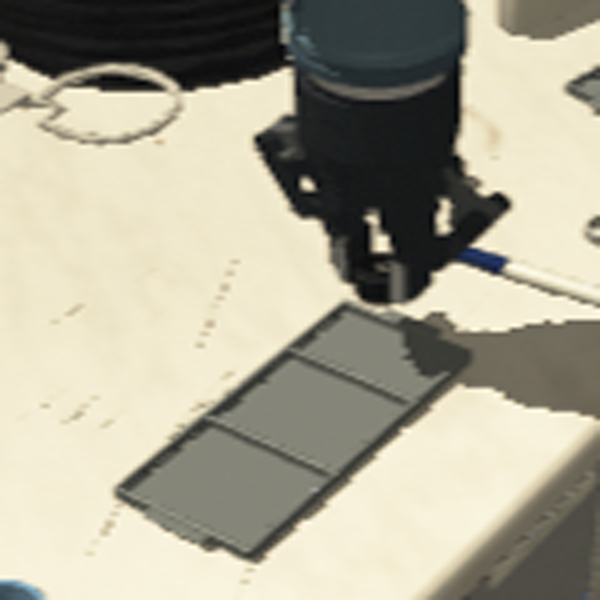

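Emit:
step_arm --pt "0 0 -20" --pt "0 0 -40" --pt "0 0 -55" --pt "0 0 -62" --pt "0 0 -66" --pt "0 0 -66" --spin '[0,0,0,0,0,0]' --fingers '[0,0,0,0,0,0]'

```text
time_s: 5.45
eef_pos: [0.4376, 0.1449, 0.0183]
eef_rot: [0.707, 0.0, 0.707, -0.0]
wrist_force: [-0.9, -0.3, 1.6]
opening: 0.289
```

Emit:
step_arm --pt "0 0 0" --pt "0 0 0" --pt "0 0 0" --pt "0 0 0" --pt "0 0 25" --pt "0 0 60" --pt "0 0 100" --spin '[0,0,0,0,0,0,0]' --fingers '[33,38,42,42,42,42,70]'

```text
time_s: 6.15
eef_pos: [0.4353, 0.1452, 0.1176]
eef_rot: [0.706, -0.0, 0.708, -0.0]
wrist_force: [0.6, 0.3, -0.1]
opening: 0.57
```

```bash
python3 look.py d side,top
python3 - <<'E'
from h import *
S=cv2.imread("pics/side_d.png"); cv2.imwrite("pics/dz.png",cv2.resize(S[180:330,190:310],None,fx=5,fy=4,interpolation=cv2.INTER_CUBIC))
E
```

```text
6.25 [440.5 145.6 122.6] jaw [1.   0.   0.01] q [0.06 0.08 1.99 0.   1.07 0.06] F [ 0.7 -0.3 -0.4] 0.7
```

View pics/dz.png

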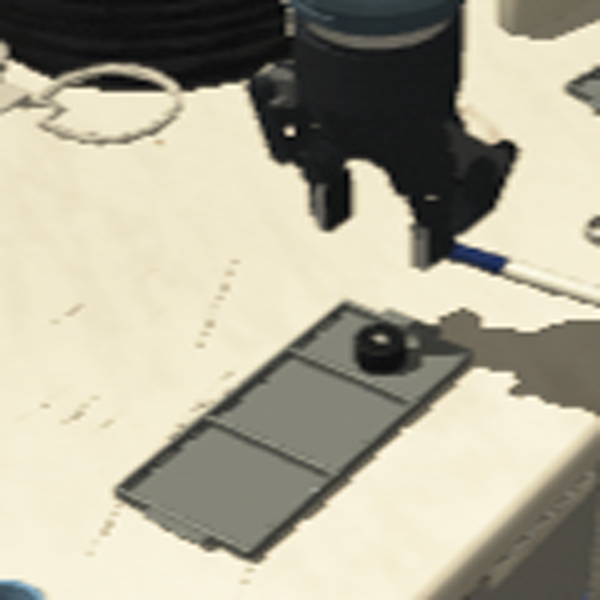

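Run:
```python
from h import *
d=pt("side",353.6,167.5,0); o=ray("side",353.6,167.5)[0]; v=(d-o)[:2]; v/=np.linalg.norm(v); print("front base",d, "centre",d[:2]+v*.0215)
for z in(0,.063,.085):print(z,proj("side",[.474,-.405,z]),proj("top",[.474,-.405,z]))
T=cv2.imread("pics/top_d.png");cv2.imwrite("pics/tv.png",cv2.resize(T[192:240,420:480],None,fx=12,fy=12,interpolation=cv2.INTER_CUBIC))
```

```text
front base [ 0.46448359 -0.3937536   0.        ] centre [ 0.47272837 -0.41360993]
0 [352.61121402 164.98021319] [434.38857514 216.59635262]
0.063 [354.91207913 149.05733571] [444.33000819 213.62489345]
0.085 [355.74739697 143.27661278] [448.11318604 212.49411497]
```

View pics/tv.png

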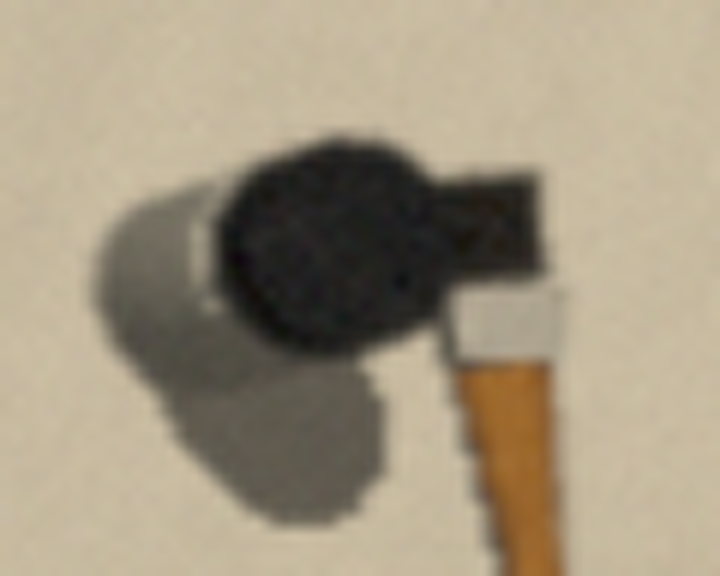

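Emit:
step_arm --pt "0 -10 25" --pt "3 -45 40" --pt "6 -90 45" --pt "10 -135 45" --pt "13 -180 45" --pt "16 -225 45" --pt "20 -270 45" --pt "23 -315 45" --pt "26 -360 45" --pt "30 -405 45" --spin '[0,0,0,0,0,0,0,0,0,0]' --fingers '[100,100,100,100,100,100,100,100,100,100]'

```text
time_s: 7.25
eef_pos: [0.466, -0.2614, 0.1616]
eef_rot: [0.707, 0.0, 0.707, 0.0]
wrist_force: [0.3, 0.5, 1.4]
opening: 0.999
```

Emit:
step_arm --pt "2 -45 0" --pt "5 -90 0" --pt "8 -130 0" --pt "9 -152 0" --pt "9 -152 0" --pt "9 -152 0" --spin '[0,0,0,0,0,0]' --fingers '[100,100,100,100,100,100]'

```text
time_s: 7.85
eef_pos: [0.475, -0.4114, 0.1611]
eef_rot: [0.707, 0.001, 0.707, 0.0]
wrist_force: [0.3, 0.5, -0.3]
opening: 1.003
```

```bash
python3 look.py e side
python3 - <<'E'
from h import *
S=cv2.imread("pics/side_e.png"); cv2.imwrite("pics/ez.png",cv2.resize(S[80:200,300:420],None,fx=5,fy=5,interpolation=cv2.INTER_CUBIC))
E
```

```text
7.9 [ 475.2 -410.7  161.4] jaw [ 1.     0.    -0.001] q [-0.9   0.38  1.53  0.    1.23 -0.9 ] F [ 0.   0.3 -0.6] 1.0
```

View pics/ez.png

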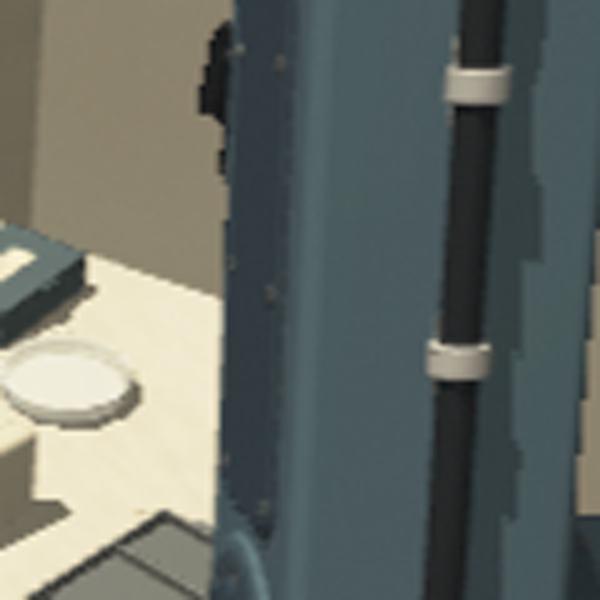

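The arm's upper link hides the vial, so I'll rely on the two-view fix (474.5, -412) and watch the force as I descend.

Emit:
step_arm --pt "0 0 -25" --pt "0 0 -45" --pt "0 0 -60" --pt "0 0 -75" --pt "0 0 -90" --pt "0 0 -104" --pt "0 0 -114" --pt "0 0 -114" --spin '[0,0,0,0,0,0,0,0]' --fingers '[100,100,100,100,100,100,100,100]'

```text
time_s: 8.7
eef_pos: [0.4747, -0.4108, 0.0465]
eef_rot: [0.706, 0.001, 0.708, 0.001]
wrist_force: [0.1, -0.6, 0.0]
opening: 0.998
```

Emit:
step_arm --pt "0 0 0" --pt "0 0 0" --pt "0 0 0" --pt "0 0 0" --pt "0 0 0" --pt "0 0 0" --pt "0 0 0" --spin '[0,0,0,0,0,0,0]' --fingers '[85,70,55,35,0,0,0]'

```text
time_s: 9.4
eef_pos: [0.476, -0.4125, 0.0496]
eef_rot: [0.708, -0.001, 0.707, -0.001]
wrist_force: [-0.6, 0.3, 6.4]
opening: 0.49
```

Emit:
step_arm --pt "0 0 10" --pt "0 0 30" --pt "0 0 55" --pt "0 8 75" --pt "-1 25 80" --pt "-3 52 80" --pt "-5 87 80" --pt "-7 124 80" --pt "-10 161 80" --pt "-12 198 80" --spin '[0,0,0,0,0,0,0,0,0,0]' --fingers '[0,0,0,0,0,0,0,0,0,0]'

```text
time_s: 10.4
eef_pos: [0.4621, -0.2108, 0.1274]
eef_rot: [0.707, 0.001, 0.708, 0.001]
wrist_force: [1.9, 0.4, 1.3]
opening: 0.486
```

Emit:
step_arm --pt "-3 37 0" --pt "-5 74 0" --pt "-7 111 0" --pt "-10 148 0" --pt "-12 185 0" --pt "-14 222 0" --pt "-17 259 0" --pt "-19 296 0" --pt "-21 330 0" --pt "-23 355 0" --spin '[0,0,0,0,0,0,0,0,0,0]' --fingers '[0,0,0,0,0,0,0,0,0,0]'

```text
time_s: 11.4
eef_pos: [0.4384, 0.1436, 0.1276]
eef_rot: [0.706, -0.0, 0.708, 0.001]
wrist_force: [0.4, -0.2, 0.6]
opening: 0.493
```

```bash
python3 look.py f side
```

```text
11.45 [437.9 145.9 127.6] jaw [ 1.     0.002 -0.002] q [0.06 0.07 1.98 0.   1.09 0.06] F [-2.4  2.5 -1.2] 0.492
```

View pics/side_f_z.png

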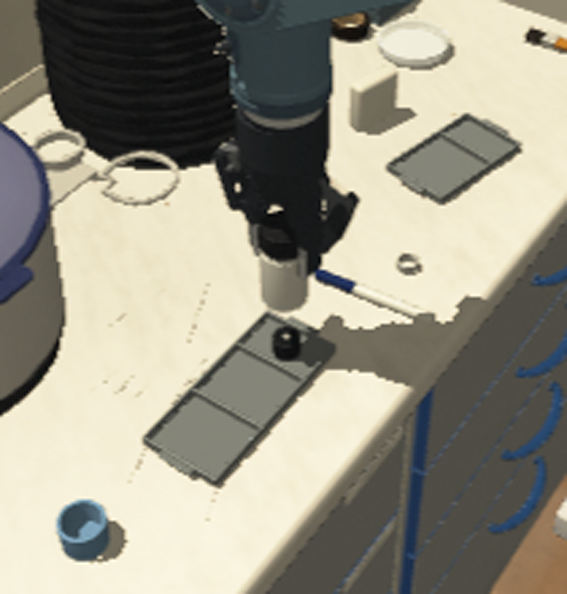

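Vial is held upright (zoom px ~284,270), and the brush is undisturbed.

Emit:
step_arm --pt "0 25 0" --pt "-1 45 0" --pt "-1 53 0" --pt "-1 53 -10" --pt "-1 53 -30" --pt "-1 53 -50" --pt "-1 53 -65" --pt "-1 53 -72" --pt "-1 53 -76" --pt "-1 53 -76" --spin '[0,0,0,0,0,0,0,0,0,0]' --fingers '[0,0,0,0,0,0,0,0,0,0]'

```text
time_s: 12.45
eef_pos: [0.4395, 0.1937, 0.0527]
eef_rot: [0.707, 0.0, 0.707, -0.0]
wrist_force: [0.2, -0.0, -0.2]
opening: 0.484
```

```bash
python3 look.py g side
```

```text
12.5 [439.8 193.8  52.8] jaw [ 1.    -0.     0.001] q [ 0.17  0.24  1.97 -0.    0.92  0.17] F [ 0.2  0.4 -0.9] 0.488
```

View pics/side_g_z.png

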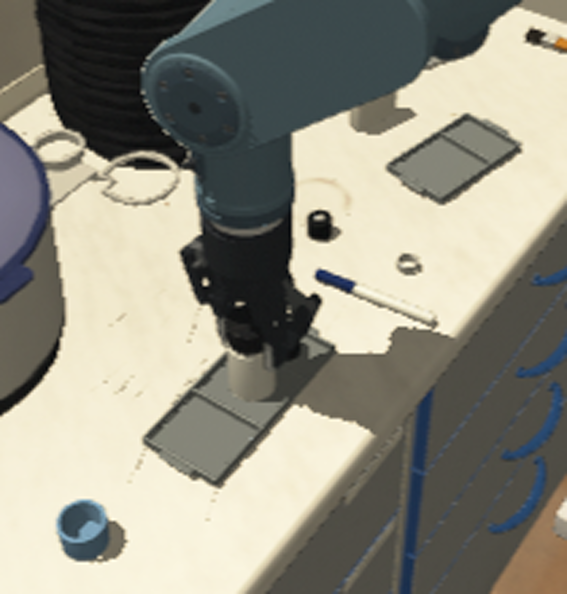

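Emit:
step_arm --pt "0 3 0" --pt "0 6 0" --pt "0 6 0" --pt "0 6 -1" --pt "0 6 -2" --pt "0 6 -2" --spin '[0,0,0,0,0,0]' --fingers '[0,0,0,0,0,0]'

```text
time_s: 13.1
eef_pos: [0.4398, 0.2007, 0.0525]
eef_rot: [0.707, -0.0, 0.707, 0.0]
wrist_force: [-7.7, -1.6, 22.7]
opening: 0.488
```

Emit:
step_arm --pt "0 0 0" --pt "0 0 0" --spin '[0,0]' --fingers '[0,0]'

```text
time_s: 13.3
eef_pos: [0.4397, 0.2007, 0.0525]
eef_rot: [0.707, -0.0, 0.707, 0.0]
wrist_force: [-9.2, -0.7, 22.6]
opening: 0.487
```

Emit:
step_arm --pt "0 0 1" --pt "0 0 2" --pt "0 0 2" --pt "0 0 2" --pt "0 0 2" --pt "0 0 2" --spin '[0,0,0,0,0,0]' --fingers '[0,0,55,65,75,80]'

```text
time_s: 13.9
eef_pos: [0.4395, 0.2002, 0.0523]
eef_rot: [0.707, 0.0, 0.707, -0.0]
wrist_force: [-0.1, -0.4, -0.4]
opening: 0.801
```

Emit:
step_arm --pt "0 0 15" --pt "0 0 40" --pt "0 0 75" --pt "0 0 105" --pt "0 15 110" --pt "0 40 110" --pt "2 80 110" --pt "4 120 110" --pt "6 155 110" --pt "8 170 110" --spin '[0,0,0,0,0,0,0,0,0,0]' --fingers '[80,90,100,100,100,100,100,100,100,100]'

```text
time_s: 14.9
eef_pos: [0.4472, 0.3729, 0.1623]
eef_rot: [0.707, -0.001, 0.707, 0.001]
wrist_force: [-0.3, -0.4, -0.2]
opening: 1.002
```

```bash
python3 look.py i side,top
python3 - <<'E'
from h import *
S=cv2.imread("pics/side_i.png"); cv2.imwrite("pics/iz.png",cv2.resize(S[200:360,160:320],None,fx=4,fy=3.7,interpolation=cv2.INTER_CUBIC))
E
```

```text
15.0 [447.3 371.6 162.1] jaw [ 1.     0.002 -0.   ] q [ 0.49  0.28  1.66 -0.    1.2   0.49] F [-0.4  0.3  0.4] 1.0
```

View pics/iz.png

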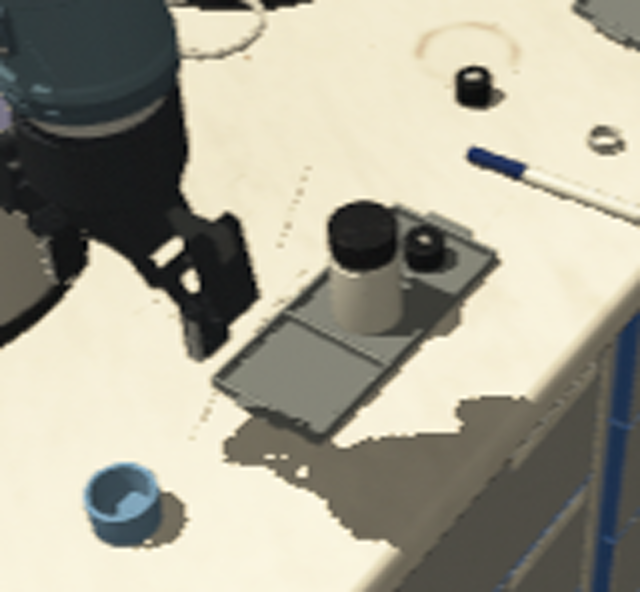

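View pics/top_i_z.png

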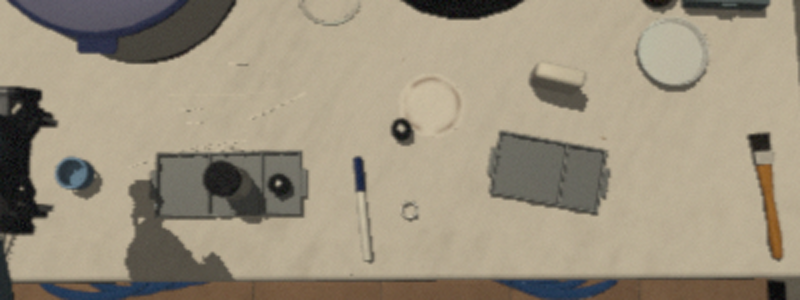

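Emit:
step_arm --pt "3 15 0" --pt "6 31 -10" --pt "6 31 -35" --pt "6 31 -65" --pt "6 31 -95" --pt "6 31 -120" --pt "6 31 -134" --pt "6 31 -140" --pt "6 31 -140" --spin '[0,0,0,0,0,0,0,0,0]' --fingers '[100,100,100,100,100,100,100,100,100]'

```text
time_s: 15.9
eef_pos: [0.4536, 0.4006, 0.0222]
eef_rot: [0.707, 0.0, 0.707, -0.0]
wrist_force: [-0.3, 1.0, -0.2]
opening: 0.998
```

```bash
python3 look.py j side,top
python3 - <<'E'
from h import *
S=cv2.imread("pics/side_j.png"); cv2.imwrite("pics/jz.png",cv2.resize(S[230:370,140:280],None,fx=4,fy=4,interpolation=cv2.INTER_CUBIC))
T=cv2.imread("pics/top_j.png").astype(int)
k=comp((T.max(2)<60).astype(np.uint8)*255,(178,206,212,245));c,r=cv2.minEnclosingCircle(k);print(cv2.boundingRect(k),c,r,pt("top",*c,.082))
E
```

```text
16.0 [454.5 401.5  23.7] jaw [ 1.    -0.     0.002] q [ 0.53  0.52  1.65 -0.    0.97  0.53] F [ 0.8 -0.1 -0.9] 0.998
(182, 221, 19, 17) (190.71739196777344, 229.32608032226562) 9.569711685180664 [0.43862918 0.2037522  0.082     ]
```

View pics/jz.png

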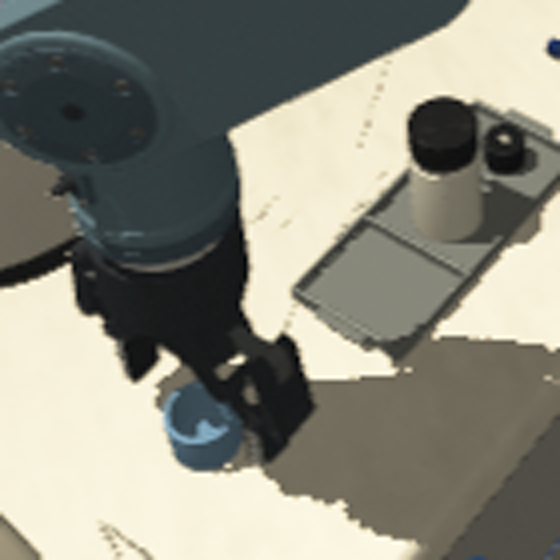

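Run:
```python
from h import *
for p in([.412,.4015,.025],[.4,.4015,.025],[.4535,.4025,.0],[.4535,.4025,.03]): print(p,(proj("side",p)-[140,230])*4)
S=cv2.imread("pics/side_j.png").astype(int)
k=comp((S[...,0]-S[...,2]>12).astype(np.uint8)*255,(175,205,315,352));print(cv2.boundingRect(k))
```

```text
[0.412, 0.4015, 0.025] [259.1995528  449.57343583]
[0.4, 0.4015, 0.025] [276.23329917 460.94045717]
[0.4535, 0.4025, 0.0] [206.11867403 438.46773867]
[0.4535, 0.4025, 0.03] [199.24900513 407.19499528]
(181, 325, 20, 22)
```

Emit:
step_arm --pt "0 0 0" --pt "0 0 0" --pt "0 0 0" --pt "0 0 0" --pt "0 0 0" --pt "0 0 0" --pt "0 0 0" --spin '[0,0,0,0,0,0,0]' --fingers '[85,70,55,35,0,0,0]'

```text
time_s: 16.7
eef_pos: [0.4541, 0.4017, 0.0235]
eef_rot: [0.708, 0.0, 0.707, 0.0]
wrist_force: [-0.2, -0.3, 5.3]
opening: 0.446
```

Emit:
step_arm --pt "0 0 10" --pt "0 0 30" --pt "0 0 60" --pt "0 -5 80" --pt "-2 -20 90" --pt "-5 -45 90" --pt "-8 -72 90" --pt "-12 -97 90" --pt "-16 -118 90" --pt "-18 -127 90" --spin '[0,0,0,0,0,0,0,0,0,0]' --fingers '[0,0,0,0,0,0,0,0,0,0]'

```text
time_s: 17.7
eef_pos: [0.4351, 0.2729, 0.1128]
eef_rot: [0.707, 0.0, 0.707, -0.001]
wrist_force: [0.6, -0.0, 0.1]
opening: 0.447
```

Emit:
step_arm --pt "0 0 0" --pt "0 0 0" --spin '[0,0]' --fingers '[0,0]'

```text
time_s: 17.9
eef_pos: [0.4359, 0.2748, 0.1129]
eef_rot: [0.707, 0.0, 0.707, 0.0]
wrist_force: [0.2, -0.1, -0.4]
opening: 0.443
```

```bash
python3 look.py k side
python3 - <<'E'
from h import *
S=cv2.imread("pics/side_k.png"); cv2.imwrite("pics/kz.png",cv2.resize(S[200:350,160:300],None,fx=4,fy=4,interpolation=cv2.INTER_CUBIC))
E
```

```text
17.95 [435.9 275.  112.8] jaw [1.    0.    0.001] q [0.33 0.21 1.86 0.   1.07 0.33] F [-0.6 -0.1  0.1] 0.443
```

View pics/kz.png

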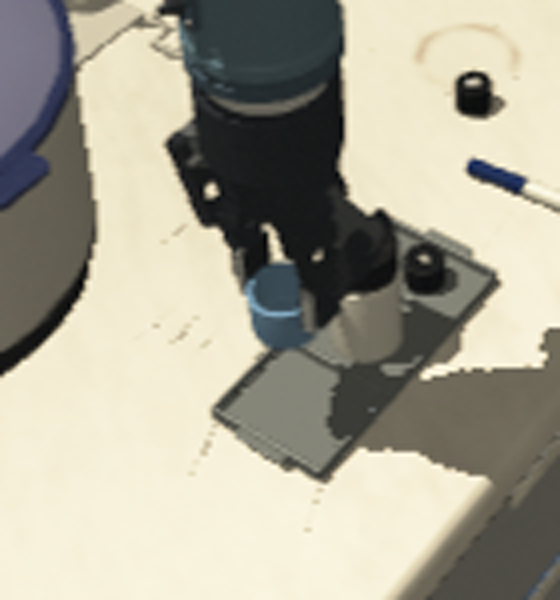

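Emit:
step_arm --pt "0 -1 -20" --pt "0 -1 -45" --pt "0 -1 -65" --pt "0 -1 -78" --pt "0 -1 -84" --pt "0 -1 -86" --pt "0 -1 -86" --spin '[0,0,0,0,0,0,0]' --fingers '[0,0,0,0,0,0,0]'

```text
time_s: 18.65
eef_pos: [0.4359, 0.2738, 0.027]
eef_rot: [0.707, -0.0, 0.707, 0.0]
wrist_force: [0.8, -0.1, 0.4]
opening: 0.446
```

Emit:
step_arm --pt "0 0 -1" --pt "0 0 -1" --pt "0 0 -1" --spin '[0,0,0]' --fingers '[0,0,0]'

```text
time_s: 18.95
eef_pos: [0.4364, 0.2738, 0.0265]
eef_rot: [0.708, 0.0, 0.706, 0.0]
wrist_force: [-1.2, 0.6, 6.4]
opening: 0.444
```

Emit:
step_arm --pt "0 0 0" --pt "0 0 0" --pt "0 0 0" --pt "0 0 0" --pt "0 0 15" --pt "0 0 45" --pt "0 0 85" --pt "0 0 115" --spin '[0,0,0,0,0,0,0,0]' --fingers '[50,58,65,65,65,75,90,100]'

```text
time_s: 19.75
eef_pos: [0.4358, 0.2733, 0.1423]
eef_rot: [0.707, 0.0, 0.707, 0.0]
wrist_force: [0.9, 1.4, 0.3]
opening: 0.996
```

Emit:
step_arm --pt "5 -35 0" --pt "15 -80 0" --pt "25 -125 0" --pt "36 -170 0" --pt "48 -215 0" --pt "60 -255 0" --pt "69 -280 0" --pt "71 -284 -10" --pt "71 -284 -30" --pt "71 -284 -45" --spin '[0,0,0,0,0,0,0,0,0,0]' --fingers '[100,100,100,100,100,100,100,100,100,100]'

```text
time_s: 20.75
eef_pos: [0.5057, -0.0102, 0.0939]
eef_rot: [0.707, 0.0, 0.708, 0.0]
wrist_force: [-0.5, 0.1, 1.1]
opening: 0.998
```

```bash
python3 look.py l side,top
python3 - <<'E'
from h import *
S=cv2.imread("pics/side_l.png"); cv2.imwrite("pics/lz.png",cv2.resize(S[180:330,190:330],None,fx=4,fy=4,interpolation=cv2.INTER_CUBIC))
E
```

```text
20.85 [504.   -9.5  92.7] jaw [ 1.     0.    -0.006] q [-0.25  0.22  1.89  0.    1.03 -0.26] F [-0.9 -0.3  1. ] 0.999
```

View pics/lz.png

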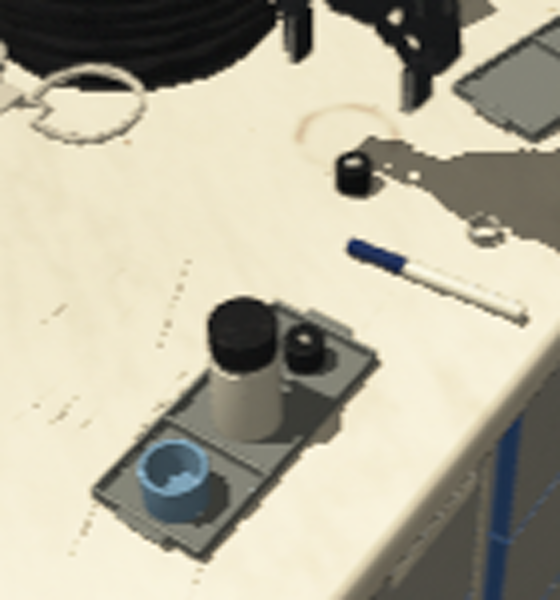

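Emit:
step_arm --pt "2 0 0" --pt "2 0 -25" --pt "2 0 -50" --pt "2 0 -70" --pt "2 0 -80" --pt "2 0 -80" --spin '[-0.1,-0.19,-0.19,-0.19,-0.19,-0.19]' --fingers '[90,80,70,60,60,60]'

```text
time_s: 21.45
eef_pos: [0.5075, -0.01, 0.0145]
eef_rot: [0.703, 0.067, 0.705, -0.067]
wrist_force: [0.2, 0.0, -0.3]
opening: 0.598
```

Emit:
step_arm --pt "0 0 0" --pt "0 0 0" --pt "0 0 0" --pt "0 0 0" --pt "0 0 0" --pt "0 0 0" --spin '[0,0,0,0,0,0]' --fingers '[40,20,0,0,0,0]'

```text
time_s: 22.05
eef_pos: [0.5098, -0.0109, 0.0169]
eef_rot: [0.705, 0.067, 0.703, -0.067]
wrist_force: [-1.2, 0.1, 6.4]
opening: 0.282
```

Emit:
step_arm --pt "0 0 20" --pt "0 -3 50" --pt "-4 -15 70" --pt "-13 -45 70" --pt "-24 -80 70" --pt "-35 -118 70" --pt "-46 -155 70" --pt "-57 -190 70" --pt "-65 -217 70" --pt "-68 -227 70" --spin '[0,0,0,0,0,0,0,0,0,0]' --fingers '[0,0,0,0,0,0,0,0,0,0]'

```text
time_s: 23.05
eef_pos: [0.4401, -0.2405, 0.0862]
eef_rot: [0.704, 0.068, 0.703, -0.069]
wrist_force: [-0.5, 0.4, 0.4]
opening: 0.281
```

Emit:
step_arm --pt "0 0 0" --pt "0 0 -20" --spin '[0,0]' --fingers '[0,0]'

```text
time_s: 23.25
eef_pos: [0.4424, -0.2386, 0.0676]
eef_rot: [0.705, 0.066, 0.702, -0.068]
wrist_force: [-0.0, -0.2, -0.9]
opening: 0.28
```

```bash
python3 look.py m side,top
```

```text
23.35 [ 439.4 -235.3   63.6] jaw [ 0.982 -0.188 -0.004] q [-0.73  0.26  1.92  0.    0.96 -0.54] F [-0.6  1.2 -0. ] 0.284
```

View pics/side_m_z.png

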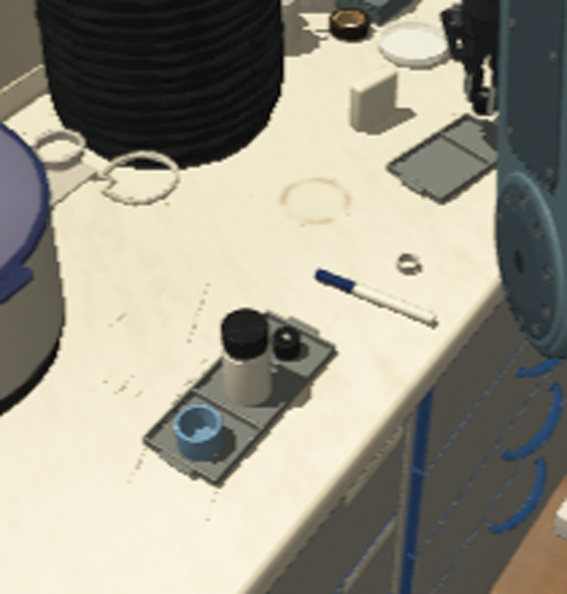

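Emit:
step_arm --pt "0 0 -15" --pt "0 0 -30" --pt "0 0 -40" --pt "0 0 -45" --pt "0 0 -46" --pt "0 0 -46" --spin '[0,0,0,0,0,0]' --fingers '[0,0,0,0,0,0]'

```text
time_s: 23.95
eef_pos: [0.4408, -0.2372, 0.02]
eef_rot: [0.704, 0.067, 0.704, -0.067]
wrist_force: [-0.2, -1.0, -0.5]
opening: 0.282
```

Emit:
step_arm --pt "0 0 -1" --pt "0 0 -1" --pt "0 0 -1" --spin '[0,0,0]' --fingers '[0,0,0]'

```text
time_s: 24.25
eef_pos: [0.4409, -0.2374, 0.0199]
eef_rot: [0.704, 0.067, 0.704, -0.067]
wrist_force: [-4.9, 3.7, 13.6]
opening: 0.28
```

Emit:
step_arm --pt "0 0 0.5" --pt "0 0 0.5" --pt "0 0 0.5" --pt "0 0 0.5" --pt "0 0 0.5" --pt "0 0 20" --pt "0 0 50" --pt "0 0 85" --pt "0 0 110" --spin '[0,0,0,0,0,0,0,0,0]' --fingers '[0,33,37,42,42,42,42,70,100]'

```text
time_s: 25.15
eef_pos: [0.4409, -0.2382, 0.1304]
eef_rot: [0.704, 0.067, 0.703, -0.067]
wrist_force: [0.9, -0.9, -0.2]
opening: 0.745
```

Emit:
step_arm --pt "20 5 0" --pt "50 13 0" --pt "85 22 0" --pt "110 29 0" --pt "126 33 0" --pt "126 33 0" --pt "126 33 0" --spin '[0,0,0,0,0,0,0]' --fingers '[100,100,100,100,100,100,100]'

```text
time_s: 25.85
eef_pos: [0.566, -0.2045, 0.1279]
eef_rot: [0.704, 0.067, 0.704, -0.067]
wrist_force: [-0.4, -0.1, -0.2]
opening: 0.998
```

```bash
python3 look.py n side,top
python3 - <<'E'
from h import *
S=cv2.imread("pics/side_n.png"); cv2.imwrite("pics/nz.png",cv2.resize(S[110:250,260:380],None,fx=5,fy=4.2,interpolation=cv2.INTER_CUBIC))
E
```

```text
25.95 [ 565.5 -204.9  128.1] jaw [ 0.982 -0.189 -0.001] q [-0.54  0.36  1.63 -0.    1.15 -0.35] F [0.4 0.2 0.7] 1.005
```

View pics/nz.png

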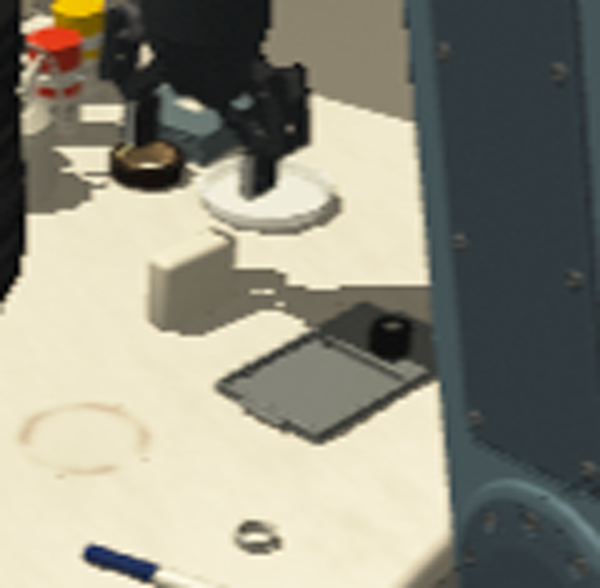

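View pics/top_n_z.png

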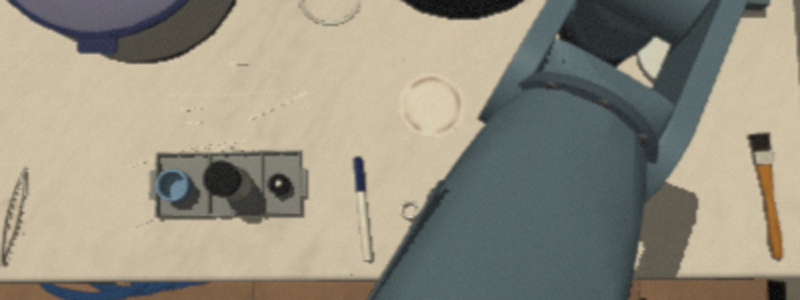

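Emit:
step_arm --pt "1 0 -20" --pt "1 0 -40" --pt "1 0 -55" --pt "1 0 -70" --pt "1 0 -82" --pt "1 0 -89" --pt "1 0 -89" --spin '[-0.01,-0.01,-0.01,-0.01,-0.01,-0.01,-0.01]' --fingers '[100,100,100,100,100,100,100]'

```text
time_s: 26.65
eef_pos: [0.5668, -0.2044, 0.0383]
eef_rot: [0.703, 0.071, 0.704, -0.07]
wrist_force: [-0.4, 0.0, -0.8]
opening: 1.0
```

Emit:
step_arm --pt "0 0 0" --pt "0 0 0" --pt "0 0 0" --pt "0 0 0" --pt "0 0 0" --pt "0 0 0" --pt "0 0 0" --pt "0 0 0" --spin '[0,0,0,0,0,0,0,0]' --fingers '[85,70,55,40,28,0,0,0]'

```text
time_s: 27.45
eef_pos: [0.5679, -0.205, 0.0399]
eef_rot: [0.704, 0.07, 0.703, -0.071]
wrist_force: [0.2, 0.0, 4.0]
opening: 0.252
```

```bash
python3 look.py o side
python3 - <<'E'
from h import *
S=cv2.imread("pics/side_o.png"); cv2.imwrite("pics/oz.png",cv2.resize(S[110:250,260:380],None,fx=5,fy=4.2,interpolation=cv2.INTER_CUBIC))
E
```

```text
27.5 [ 567.9 -205.    39.9] jaw [ 0.98  -0.199  0.001] q [-0.54  0.49  1.65  0.    0.99 -0.34] F [-0.6 -0.4  3. ] 0.249
```

View pics/oz.png

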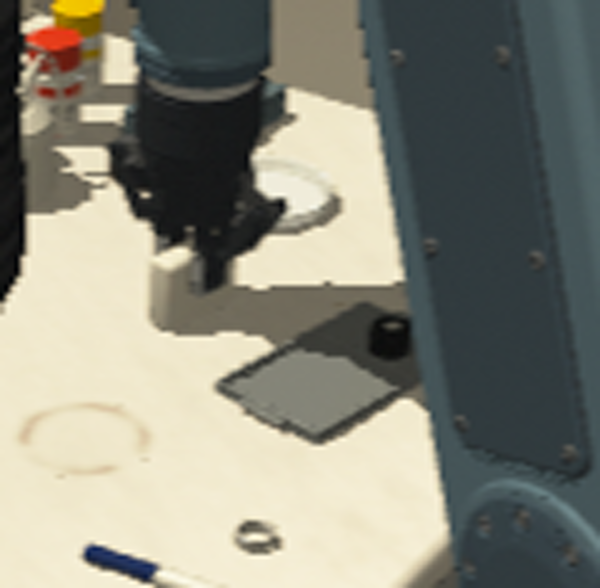

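Emit:
step_arm --pt "0 0 10" --pt "0 0 30" --pt "-5 2 50" --pt "-18 6 55" --pt "-38 12 55" --pt "-60 18 55" --pt "-83 25 55" --pt "-102 31 55" --pt "-113 34 55" --pt "-113 34 55" --spin '[0,0,0,0,0,0,0,0,0,0]' --fingers '[0,0,0,0,0,0,0,0,0,0]'

```text
time_s: 28.5
eef_pos: [0.4534, -0.1702, 0.0945]
eef_rot: [0.703, 0.071, 0.704, -0.071]
wrist_force: [-0.4, -0.0, -1.2]
opening: 0.245
```

Emit:
step_arm --pt "0 0 0" --pt "0 0 -15" --pt "0 0 -25" --spin '[0,0,0]' --fingers '[0,0,0]'

```text
time_s: 28.8
eef_pos: [0.4555, -0.1713, 0.0692]
eef_rot: [0.704, 0.07, 0.703, -0.071]
wrist_force: [-0.3, 0.3, -1.5]
opening: 0.25
```

```bash
python3 look.py p side
python3 - <<'E'
from h import *
S=cv2.imread("pics/side_p.png"); cv2.imwrite("pics/pz.png",cv2.resize(S[110:250,260:380],None,fx=5,fy=4.2,interpolation=cv2.INTER_CUBIC))
E
```

```text
28.85 [ 454.2 -170.4   67.4] jaw [ 0.98  -0.199 -0.002] q [-0.6   0.23  1.95  0.    0.96 -0.4 ] F [-1.2  0.8 -1.1] 0.246
```

View pics/pz.png

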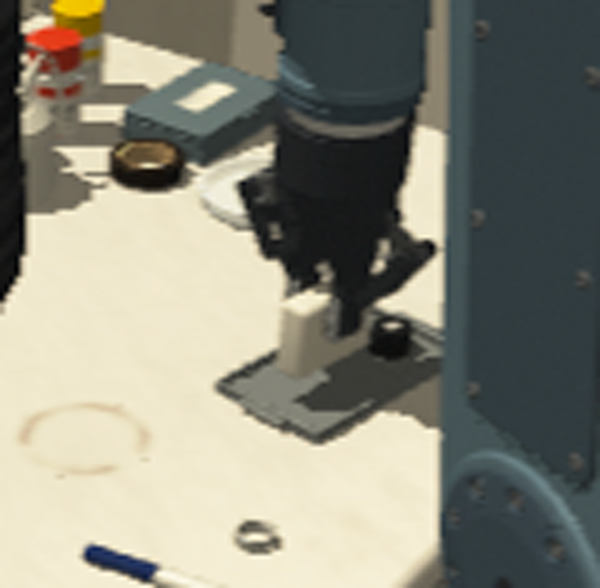

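Emit:
step_arm --pt "0 0 -10" --pt "0 0 -20" --pt "0 0 -25" --pt "0 0 -26" --pt "0 0 -26" --spin '[0,0,0,0,0]' --fingers '[0,0,0,0,0]'

```text
time_s: 29.35
eef_pos: [0.4545, -0.1707, 0.0433]
eef_rot: [0.703, 0.071, 0.704, -0.071]
wrist_force: [-0.1, 0.1, -0.1]
opening: 0.25
```

Emit:
step_arm --pt "0 0 -1" --pt "0 0 -1" --pt "0 0 -1" --spin '[0,0,0]' --fingers '[0,0,0]'

```text
time_s: 29.65
eef_pos: [0.4547, -0.1709, 0.0429]
eef_rot: [0.704, 0.07, 0.703, -0.071]
wrist_force: [-0.5, 0.7, 4.4]
opening: 0.248
```

Emit:
step_arm --pt "0 0 0" --pt "0 0 0" --pt "0 0 0" --pt "0 0 0" --pt "0 0 15" --pt "0 0 45" --pt "0 0 85" --pt "0 0 130" --pt "0 0 160" --spin '[0,0,0,0,0,0,0,0,0]' --fingers '[33,42,55,60,60,60,60,70,100]'

```text
time_s: 30.55
eef_pos: [0.4552, -0.1712, 0.2056]
eef_rot: [0.705, 0.07, 0.703, -0.071]
wrist_force: [-0.0, -0.7, 0.5]
opening: 0.847
```

Emit:
step_arm --pt "-20 -35 0" --pt "-45 -80 10" --pt "-75 -120 20" --pt "-105 -160 30" --pt "-135 -200 40" --pt "-165 -240 40" --pt "-195 -280 40" --pt "-220 -320 40" --pt "-240 -350 40" --pt "-250 -360 40" --spin '[0,0,0,0,0,0,0,0,0,0]' --fingers '[100,100,100,100,100,100,100,100,100,100]'

```text
time_s: 31.55
eef_pos: [0.2019, -0.5334, 0.2421]
eef_rot: [0.703, 0.071, 0.704, -0.072]
wrist_force: [0.6, -0.0, 1.0]
opening: 1.0
```

```bash
python3 look.py z side,top
python3 - <<'E'
from h import *
T=cv2.imread("pics/top_z.png"); cv2.imwrite("pics/tz.png",np.vstack([cv2.resize(T[205:265,145:245],None,fx=5,fy=5,interpolation=cv2.INTER_CUBIC),cv2.resize(T[190:250,310:410],None,fx=5,fy=5,interpolation=cv2.INTER_CUBIC)]))
S=cv2.imread("pics/side_z.png"); cv2.imwrite("pics/sz.png",cv2.resize(S[140:330,200:370],None,fx=3.1,fy=3.1,interpolation=cv2.INTER_CUBIC))
E
```

```text
31.65 [ 203.1 -531.5  241.9] jaw [ 0.98  -0.201 -0.   ] q [-1.41  0.17  1.62 -0.    1.35 -1.21] F [-0.1  1.2  0.1] 1.0
```

View pics/tz.png

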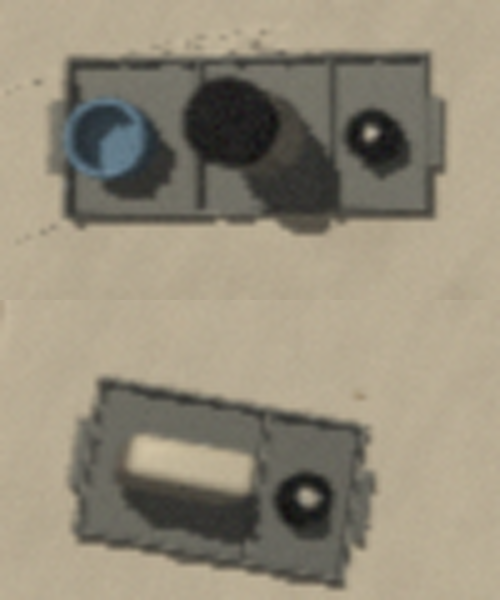

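View pics/sz.png

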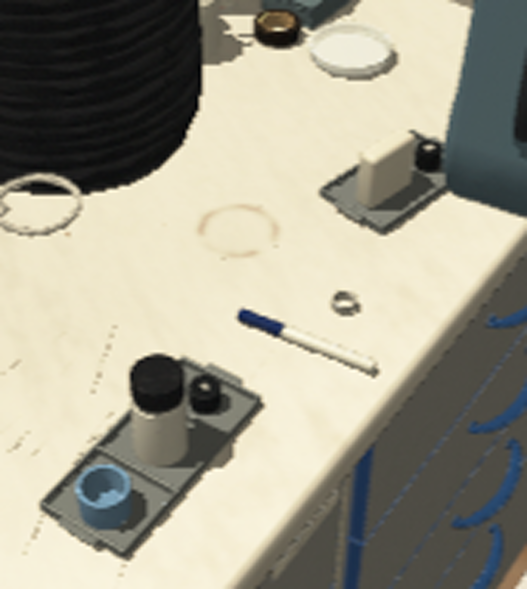

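Run:
```python
from h import *
print("rim top",pt("top",166.0,232,.033))
S=cv2.imread("pics/side_z.png").astype(int)
k=comp((S[...,0]-S[...,2]>2).astype(np.uint8)*255,(215,250,280,315));print(cv2.boundingRect(k));m=cv2.moments(k);print("mould side",pt("side",m["m10"]/m["m00"],m["m01"]/m["m00"],.018))
# tray3 left inner wall top edge
for v in(220,232,244): print("left wall outer",pt("top",145+66/5,v,.011))
for f in("0","_z"):
  for n in("top","side"):
    im=cv2.imread(f"pics/{n}{f}.png" )
    print(n,f,im is not None)
a=cv2.imread("pics/top0.png");b=cv2.imread("pics/top_z.png")
d=cv2.absdiff(a,b).max(2);print("dish diff",d[145:190,395:440].max(),"ring diff",d[238:252,278:293].max())
```

```text
rim top [0.43650491 0.27640112 0.033     ]
(224, 290, 19, 21)
mould side [0.43752533 0.27480764 0.018     ]
left wall outer [0.46904565 0.30382362 0.011     ]
left wall outer [0.43835019 0.30269257 0.011     ]
left wall outer [0.40791786 0.30157121 0.011     ]
top 0 True
side 0 True
top _z True
side _z True
dish diff 8 ring diff 6
```

```bash
python3 -c "
from bench import hand_in,ctrl
print(hand_in(),ctrl.get_obs()['time_s'])"
```

```text
the job is handed in; nothing more can be done
the job is handed in; nothing more can be done
```

Both kits are made up and handed in, with the clock at about 31.7 s of the 128 s allowed. I worked in the order asked: casting kit (mount, vial, moulding cup), then etching kit (mount, timer).

**Last checks:**
- **Placing:** both final pictures show all five items upright in their bays. Every item was let go at about the height its bay floor should be. The vial, cup, second mount and timer each gave a clear contact force of 4 to 23 N first. The first mount read only 1.6 N, so for that one I rely on the height and the pictures.
- **Cup clearance:** the two cameras put the moulding cup's centre at y of about 0.275 m. That leaves about 4–5 mm between the cup and the end wall of its bay.
- **Dish and ring:** comparing the first and last top pictures shows no change at the petri dish or the steel ring.

**What disagreed:**
- **Timer direction:** the description has the timer's own x along world +y, but both cameras showed its thin side along world x, turned about -0.2 rad. I gripped it that way, and it closed at 21 mm against the 22 mm solid part.
- **Vial position:** my first top-view fix was about 9 mm off in y, because the black brush head merged with the black cap. The side view corrected it. I could not see the vial while gripping it, as the arm hid it.
- **Vial move:** the arm stopped short on the way to the middle bay, too close to the rib, so I shifted it 6 mm before lowering.
- **Cup grip:** the jaws closed to 38 mm on the 41 mm cup, either from the soft silicone or a slight taper.

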